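# Take the hand magnifier from its cradle and hold it level over the large slide

### The arm

A 6-joint arm with a two-finger parallel gripper is mounted at the origin on the work surface. World frame = base frame: x ahead of the robot, y to its left, z up, the work surface at z = 0. Lengths are in mm, angles in rad, forces in N, time in s.
With the tool pointing down it reaches from about 350 to 775 mm from the base axis. Payload 7.3 kg.
Tool frame: the origin (TCP) lies between the finger pads; the fingertips stand bot.tip_extent ahead of it and the grasp point (between the pads) lies 6 mm ahead of it (bot.tip_extent is the distance from the TCP to the fingertips, in mm); x points along the fingers, y is the direction in which the jaws open and shut, and the axes are right-handed (so a half turn about x gives the same grasp; the last joint's range is limited). The gripper opens to 92 mm and grips with 3 to 60 N. Pads are 19 mm wide; open, the fingers measure 130 mm over their backs; the gripper's body (75 mm by 190 mm) begins 47 mm behind the grasp point.
Start: joints at [-1.396, 0.342, 1.524, -0, 1.275, -0.146], TCP at [165.568, -498.226, 251.741] pointing down, gripper open.
Joint ranges: [-2.53, 2.53], [-0.77, 2.02], [0.04, 2.7], [-1, 4.14], [0.28, 2.66], [-3.11, 3.11]. Speed limits (rad/s): [2.57, 2.57, 3.14, 3.14, 3.14, 3.14].

### API

Orientations are given as [roll, pitch, yaw] about the fixed x, y, z axes, in that order (R = Rz(yaw) Ry(pitch) Rx(roll)).
In Python, from plant import bot, capture, workorder gives the robot as it stands. The module is installed in compiled form; this text tells all that it offers.
- The arm moves only by the shell command python3 -m crank 'ROWS'. ROWS is JSON, a list of rows, each an object with "linear": the shift along the tool's x, y, z in cm, a list of three; "delta_rot": the turn, a rotation vector about the tool's x, y, z in degrees, a list of three; "fingers": the opening, from 0 (shut) to 1 (fully open). In form: [{"linear": [x, y, z], "delta_rot": [wx, wy, wz], "fingers": fingers}, ...]. A call has exactly 5 rows; each row shifts and turns the commanded pose from where the row before left it, along the tool's axes as they then stand; what a row does not reach is not made up. A row lasts 1/10 s, in which the tool goes at most 50 mm and 8.59 degrees, less where a joint would pass 70% of its speed; a pose out of reach is approached as far as the arm can. A call with a gripper value outside its range is refused whole. The fingers move at their own pace and stop on an object; the grip force is fixed at half the most. Time passes only in rows, so rows that do not move let the fingers close, or fill a call up. It gives the time, the measured TCP pose, the force and the opening at its end, in the units of the state.
- bot.get_obs(): the state, without advancing time (a new reading comes with each control period).
- capture(name): name is "scene" or "top" or "wrist"; returns a dict with "image" (384x512x3 uint8, blue, green, red), "mtx" (3x3 intrinsics, pixels), "pose" (4x4, takes a point from camera to world coordinates). Camera axes: x right, y down, z forward; pixel columns grow to the right and rows downward; lengths in mm; the calibration is good to about 2 mm. A picture is of the moment at which its call begins. There is no depth.
- workorder.close_job(): hands the job in, once; it reports no verdict.
The state is a dict: "time": time; "joint_positions": joint angles; "dq": joint speeds; "tau": joint torques, N m; "tool_pos": TCP position; "tcp_rot": TCP orientation; "contact_force": force on the tool from outside, world axes, zero at the start; "moment": the same for the moment, N m; "grip_width": finger opening in mm.
Only numpy, scipy, OpenCV 4.12 (cv2) and the standard library are available. Lean on these libraries where they do the work, as an engineer would, in place of code of your own. Each camera call takes 0.05 s, during which the arm holds its last target. There are 200 camera calls.

### The job

Draw the hand magnifier out of its sloping cradle by the handle, then turn it level and hold it over the large mounted slide on the light box, the lens centred on the slide and about 8 cm above it, so that the picture can be looked at. Do not touch the slides with the magnifier, and leave the slides, the film can and the blower where they lie. Finish while still holding the magnifier there by its handle, steady; do not put it down.

Things in the scene. Friction and masses are not known exactly. Their poses are not given: they have to be found in the camera images.
- magnifier: White hand magnifier, 208 mm long, 0.13-0.21 kg: lens in a round rim (88 mm across, 11 thick) on a straight flat-sided handle (120 long, 26 wide along y, 18 thick along z). Origin: lens centre. x: from handle to lens, z: square to the lens; handle from x = -44 to -164 mm. At first in the cradle, lens up, x rising 55 deg and away from the robot, +z up and towards it. Either face may end up
- magnifier_grip (a point): Point on the handle's centre line 85 mm from the lens centre (magnifier x = -85 mm), 17 mm from its centre of mass: take it about here, one finger on each flat side (26 mm apart). At first about 97 mm above the table; both sides are free for 30 mm along the handle towards the lens and 34 mm towards the sleeve. Axes as the magnifier's.
- magnifier_heel (a point): Centre of the handle's lower end face (magnifier x = -164 mm). At first it rests on the floor of the cradle's sleeve.
- cradle: Black stand, foot 150 x 100 x 12 mm, fixed. A sleeve (37 mm wide outside) sloping 55 deg holds the lowest 45 mm of the handle, 1.5 mm play each side; a 12 mm wide rail on a strut goes on behind the handle (its -z side) to 108 mm from the heel. Nothing locks: the magnifier slides out along its handle, lens first. Origin: under the foot, 5 mm off its centre; x the way the magnifier leans, z up.
- cradle_mouth (a point): Centre of the open upper end of the cradle's sleeve, on the handle's centre line, 45 mm along the slope from the sleeve's floor and 69 mm above the table.
- light_box: Light box, plywood frame with a flat, glowing white top, 280 mm (x) by 380 mm (y), 45 mm high, fixed. Origin at the centre of its underside, z up. Three slides lie flat on its top.
- large_slide: The slide to be looked at: the largest of the three, a square grey plastic mount 72 x 72 mm and 4 mm thick with a 56 mm square picture under glass, 45 g, loose, flat on the light box. Origin at the centre of its underside, 45 mm above the table; z up.
- slide_a: Small slide, 50 x 50 mm and 4 mm thick, grey mount, loose on the light box; stays where it lies. Origin at the centre of its underside.
- slide_b: A second small slide like slide_a, 50 x 50 x 4 mm; stays where it lies. Origin at the centre of its underside.
- film_can: Flat round aluminium can, 100 mm across and 22 mm high, on the table beyond the cradle; stays where it lies. Origin at the centre of its underside.
- blower: Dust blower, a black rubber bulb 60 mm across with an upright nozzle, 105 mm high, on the table to the right of the light box; stays where it stands. Origin at the centre of its underside.
There are look-alikes about, which are no part of the job. Of the things like the magnifier, leave any that is blue; of the rest the smaller one is meant. Leave any brown look-alike of the large_slide alone.

How it is judged (in metres and radians):
On the way:
1. the magnifier is drawn out of the cradle, gripped by its handle, clear of the sleeve and the rail (distance between magnifier_heel and cradle_mouth above 0.02 m and distance of magnifier_heel from where it was at the start of the episode above 0.055 m and contact force between magnifier and cradle below 0.05 N and contact force between the fingers and magnifier above 1 N and distance between the grasp point and magnifier_grip below 0.055 m), for 0.2 s.
At the end, for the whole second after the job is handed in: Magnifier gripped by its handle and touching nothing else listed, lens centre within 20 mm sideways of the large slide's centre, 60 to 110 mm above the light box's top, within 9 degrees of level, still. Slides within 8 mm, can and blower within 15 mm, of where they were (horizontal distance between magnifier and large_slide below 0.02 m and z of magnifier in the frame of large_slide between 0.06 and 0.11 m and angle between the z axis of magnifier and the z axis of large_slide, either way round below 0.16 rad and contact force between the fingers and magnifier above 1 N and contact force between magnifier and cradle below 0.05 N and contact force between magnifier and light_box below 0.05 N and contact force between magnifier and large_slide below 0.05 N and contact force between magnifier and slide_a below 0.05 N and contact force between magnifier and slide_b below 0.05 N and contact force between magnifier and blower below 0.05 N and contact force between magnifier and film_can below 0.05 N and linear speed of magnifier below 0.02 m/s and angular speed of magnifier below 0.2 rad/s and distance of each of large_slide, slide_a, slide_b from where it was at the start of the episode below 0.008 m and distance of each of film_can, blower from where it was at the start of the episode below 0.015 m and distance between the grasp point and magnifier_grip below 0.055 m); the arm keeps its last pose, push and grip.
It fails at once if the magnifier touches a slide (contact force between magnifier and large_slide above 0.2 N or contact force between magnifier and slide_a above 0.2 N or contact force between magnifier and slide_b above 0.2 N).
It fails at once if a slide is shifted (distance of any of large_slide, slide_a, slide_b from where it was at the start of the episode above 0.008 m).
It fails at once if the film can or the blower is knocked (distance of any of film_can, blower from where it was at the start of the episode above 0.015 m).
It also fails if it takes over 32 s, if anything falls off the work surface, if the arm or the gripper's body presses on something with over 40 N, if the wrist force passes 120 N, or if a joint passes its speed limit or range.

## Working session

There is one attempt and no reset: what is moved stays moved. The work goes in short steps, Python scripts to look and compute and a shell command to move; the robot and the scene stay as the last step left them, time stands still between calls to the robot, and variables do not carry over. Pictures are saved under pics/ and viewed, on a budget of 10 in all, crops included, one or two more only if the job needs it, and the job is handed in when it is done.

```bash
mkdir -p pics; python3 - <<'E'
from plant import bot,capture
import cv2,numpy as np
for n in("scene","top"):
    c=capture(n);cv2.imwrite(f"pics/{n}0.png",c["image"]);np.savez(f"{n}0.npz",**c);print(n,c["mtx"].round(1).tolist(),c["pose"].round(3).tolist())
print(bot.get_obs(),bot.tip_extent)
E
```

```text
scene [[423.7, 0.0, 252.9], [0.0, 423.7, 189.9], [0.0, 0.0, 1.0]] [[0.26, 0.559, -0.787, 1627.741], [0.965, -0.135, 0.223, -271.071], [0.018, -0.818, -0.575, 949.647], [0.0, 0.0, 0.0, 1.0]]
top [[429.2, 0.0, 254.3], [0.0, 429.2, 190.0], [0.0, 0.0, 1.0]] [[-0.003, -0.997, 0.079, 408.423], [-1.0, 0.003, 0.003, 51.064], [-0.003, -0.079, -0.997, 1410.639], [0.0, 0.0, 0.0, 1.0]]
{'time': 0.1, 'joint_positions': array([-1.39600289e+00,  3.42620946e-01,  1.52487898e+00,  7.11134233e-06,
        1.27538166e+00, -1.46015471e-01]), 'dq': array([-3.24017059e-04, -2.55141513e-03, -3.31055922e-03, -5.11044685e-04,
       -7.52735654e-05, -1.62319427e-03]), 'tau': array([ 1.13395516e-03, -4.32004166e+01, -2.44694191e+01,  7.18227332e-02,
        5.26391761e-02, -4.82158441e-05]), 'tool_pos': array([ 165.51210292, -497.90547308,  251.14593011]), 'tcp_rot': array([-1.7220879 ,  1.56950737,  1.74031159]), 'contact_force': array([-0.36523159,  0.71484087,  0.61439494]), 'moment': array([-0.03900032, -0.01622335,  0.02474758]), 'grip_width': 92.01707624542037} 25.0
```

View pics/scene0.png

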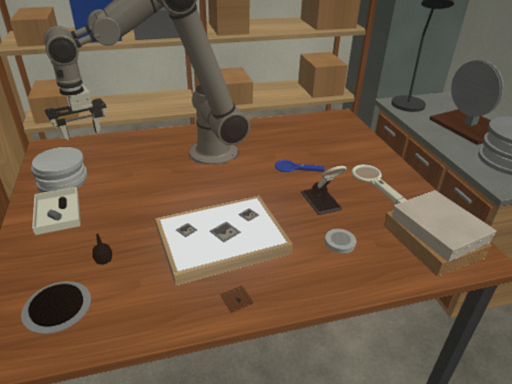

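View pics/top0.png

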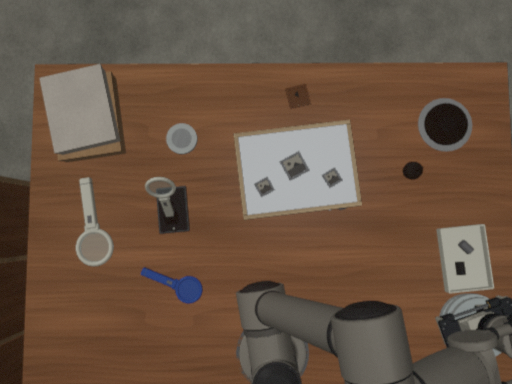

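The top view shows the white magnifier in its cradle (lens about (161,187), foot about (173,211)) and the large slide about (294,165). The scene view has the lens at about (335,173), the cradle at (322,198) and the slide at (225,232).

```bash
python3 - <<'E'
import cv2,numpy as np
a=cv2.imread("pics/top0.png")[165:245,135:205];b=cv2.imread("pics/scene0.png")[155:225,290:360]
a=cv2.resize(a,(385,440),interpolation=cv2.INTER_CUBIC);b=cv2.resize(b,(400,440),interpolation=cv2.INTER_CUBIC)
cv2.imwrite("pics/crop0.png",np.hstack([a,b]))
# large slide
for n in("top",):
    d=np.load(n+"0.npz");im=d["image"];K=d["mtx"];P=d["pose"]
    def ray(u,v,z):
        r=P[:3,:3]@np.linalg.inv(K)@[u,v,1];o=P[:3,3];return (o+r*(z-o[2])/r[2]).round(1)
    g=cv2.cvtColor(im,cv2.COLOR_BGR2GRAY)
    m=(g<190).astype(np.uint8);m[:,:243]=0;m[:,353:]=0;m[:132]=0;m[208:]=0
    for c in cv2.findContours(m,0,2)[0]:
        if cv2.contourArea(c)>80:
            (u,v),s,an=cv2.minAreaRect(c);print("slide",u,v,s,an,ray(u,v,49))
    m=(g<60).astype(np.uint8);m[:,:150]=0;m[:,200:]=0;m[:175]=0;m[245:]=0
    cs=max(cv2.findContours(m,0,2)[0],key=cv2.contourArea);r=cv2.minAreaRect(cs);bx=cv2.boxPoints(r);print("foot",r,[ray(*q,12) for q in bx])
E
```

```text
slide 297.5 169.49996948242188 (108.99998474121094, 74.99998474121094) -0.0 [582.2 -83.5  49. ]
foot ((172.54595947265625, 209.7786102294922), (44.61425018310547, 30.493621826171875), 85.03025817871094) [array([524.5, 378.2,  12. ]), array([532.9, 278.9,  12. ]), array([388. , 264.9,  12. ]), array([379.7, 363.4,  12. ])]
```

View pics/crop0.png

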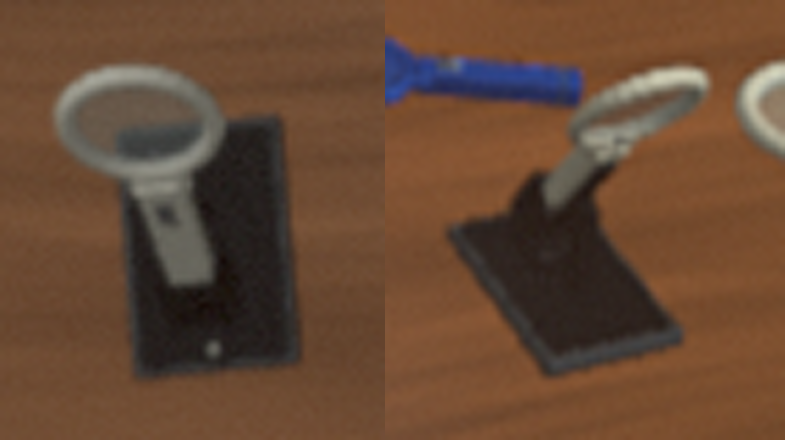

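```bash
cat > h.py <<'E'
import numpy as np,json
from scipy.spatial.transform import Rotation as R,Slerp
from plant import bot,capture
def load(n):
    d=np.load(n+".npz");return d["image"],d["mtx"],d["pose"]
def ray(K,P,u,v):
    return P[:3,3],P[:3,:3]@np.linalg.inv(K)@[u,v,1]
def onz(K,P,u,v,z):
    o,r=ray(K,P,u,v);return o+r*(z-o[2])/r[2]
def tri(*rays):
    A=0;b=0
    for o,r in rays:
        r=r/np.linalg.norm(r);M=np.eye(3)-np.outer(r,r);A=A+M;b=b+M@o
    x=np.linalg.solve(A,b);return x,[np.linalg.norm(np.cross(x-o,r/np.linalg.norm(r))) for o,r in rays]
def project(K,P,X):
    c=P[:3,:3].T@(np.asarray(X)-P[:3,3]);p=K@c;return p[:2]/p[2]
def plan(tp,tR,n=None,cur=None):
    o=bot.get_obs();p=o["tool_pos"];r=R.from_euler("xyz",o["tcp_rot"])
    if cur: p,r=cur
    rv=(r.inv()*tR).as_rotvec(degrees=True);d=np.asarray(tp)-p
    n=n or int(np.ceil(max(np.linalg.norm(d)/45,np.linalg.norm(rv)/8)))
    print("n",n,"tot lin cm",(r.inv().apply(d)/10).round(2),"rot",rv.round(2))
    step=R.from_rotvec(rv/n,degrees=True);q=r
    for i in range(n):
        print((q.inv().apply(d/n)/10).round(2).tolist(),(rv/n).round(2).tolist());q=q*step
E
python3 - <<'E'
from h import *;import cv2
im,K,P=load("top0");im2,K2,P2=load("scene0")
x,e=tri(ray(K,P,160.5,187.4),ray(K2,P2,334.5,171.5));print("lens tri",x.round(1),np.round(e,1),"onz",onz(K,P,160.5,187.4,166.6).round(1))
g=cv2.cvtColor(im,cv2.COLOR_BGR2GRAY);m=((g<185)*255).astype(np.uint8)
n,l,s,c=cv2.connectedComponentsWithStats(m)
for i in range(n):
    if 60<s[i,4]<1500 and 240<c[i,0]<355 and 130<c[i,1]<210: 
        k=cv2.findContours((l==i).astype(np.uint8),0,2)[0][0];r=cv2.minAreaRect(k);print(s[i],r,onz(K,P,*r[0],49).round(1))
def cr(x,y):return 135+x/5.5,165+y/5.5
print("handle top",onz(K,P,*cr(163,190),97+37*.819+5).round(1),"low",onz(K,P,*cr(190,280),74).round(1))
o=bot.get_obs();print(R.from_euler("xyz",o["tcp_rot"]).as_matrix().round(2))
# check predicted px in both views from foot model
y=np.radians(5.5)
for X in ([456,321,12],):print(project(K,P,X),project(K2,P2,X))
E
```

```text
lens tri [517.1 330.7 167.3] [3.6 3.6] onz [515.9 327.4 166.6]
handle top [482.5 322.1 132.3] low [434.8 318.5  74. ]
[[-0.    0.32 -0.95]
 [ 0.   -0.95 -0.32]
 [-1.   -0.   -0.  ]]
[172.6513079  209.77126132] [319.12147533 198.21932831]
```

```bash
cat >> h.py <<'E'
def tool(down,yaw):
    "tool x forward-down: 'down' deg below horizontal, heading yaw deg; y to the right"
    return R.from_euler("z",yaw,degrees=True)*R.from_matrix(np.array([[1,0,0],[0,-1,0],[0,0,-1.]]))*R.from_euler("y",-down,degrees=True) if False else R.from_matrix(_m(down,yaw))
def _m(down,yaw):
    a,b=np.radians(down),np.radians(yaw)
    x=np.array([np.cos(a)*np.cos(b),np.cos(a)*np.sin(b),-np.sin(a)]);y=np.array([np.sin(b),-np.cos(b),0]);return np.c_[x,y,np.cross(x,y)]
E
python3 - <<'E'
from h import *;import cv2
im,K,P=load("top0");g=cv2.cvtColor(im,cv2.COLOR_BGR2GRAY);print(g[160:172:3,270:320:3])
for t in(140,160,175,200):
  n,l,s,c=cv2.connectedComponentsWithStats(((g[135:205,245:352]<t)*255).astype(np.uint8))
  for i in range(1,n):
    if 40<s[i,4]<1500:
        k=cv2.findContours((l==i).astype(np.uint8),0,2)[0][0];r=cv2.minAreaRect(k);u,v=r[0][0]+245,r[0][1]+135;print(t,s[i,4],u,v,r[1:],onz(K,P,u,v,49).round(1))
T=tool(40,5.5)
grip=np.array([467.4,323,97]);g0=grip-T.apply([6,0,0]);print("tcp at grasp",g0)
pre=g0-T.apply([130,0,0]);print("pre",pre);plan(pre,T)
E
```

```text
[[175 176 175 170 121 106 117 118 118 119 117 109 175 177 176 176 176]
 [176 176 176 165  91 118  67 111  86  72  97  94 161 177 177 177 175]
 [178 175 176 175 123 112 111 117  65  66  65  63 103 173 176 176 174]
 [175 177 176 176 170  97 114  79  65  65  64  68  91 140 175 176 176]]
140 46 349.5 145.5 ((21.0, 3.0), 90.0) [ 659.1 -251.    49. ]
140 495 294.1981201171875 165.55660438537598 ((22.14531707763672, 22.33957290649414), 60.945396423339844) [594.9 -73.1  49. ]
140 242 331.9230728149414 177.38461303710938 ((15.531603813171387, 15.531603813171387), 56.30992889404297) [ 556.5 -192.9   49. ]
140 240 264.00000190734863 186.50000381469727 ((15.205260276794434, 15.652474403381348), 63.43495178222656) [528.   23.7  49. ]
160 66 349.5 148.0 ((26.0, 3.0), 90.0) [ 651.  -250.9   49. ]
160 551 294.2405662536621 165.53302001953125 ((23.893630981445312, 23.407987594604492), 60.945396423339844) [595.  -73.2  49. ]
160 279 331.81461334228516 177.3033676147461 ((17.065967559814453, 16.747966766357422), 57.9946174621582) [ 556.8 -192.6   49. ]
160 277 264.0 186.50000381469727 ((16.994115829467
[... 826 characters left out ...]
.3]
[0.44, -3.75, -2.28] [0.63, 2.62, 0.3]
[0.53, -3.78, -2.21] [0.63, 2.62, 0.3]
[0.61, -3.8, -2.14] [0.63, 2.62, 0.3]
[0.68, -3.83, -2.07] [0.63, 2.62, 0.3]
[0.75, -3.86, -2.0] [0.63, 2.62, 0.3]
[0.82, -3.88, -1.92] [0.63, 2.62, 0.3]
[0.89, -3.91, -1.84] [0.63, 2.62, 0.3]
[0.95, -3.93, -1.75] [0.63, 2.62, 0.3]
[1.01, -3.96, -1.66] [0.63, 2.62, 0.3]
[1.06, -3.98, -1.57] [0.63, 2.62, 0.3]
[1.11, -4.0, -1.48] [0.63, 2.62, 0.3]
[1.16, -4.02, -1.38] [0.63, 2.62, 0.3]
[1.2, -4.04, -1.28] [0.63, 2.62, 0.3]
[1.23, -4.06, -1.18] [0.63, 2.62, 0.3]
[1.26, -4.08, -1.08] [0.63, 2.62, 0.3]
[1.29, -4.1, -0.98] [0.63, 2.62, 0.3]
[1.31, -4.12, -0.87] [0.63, 2.62, 0.3]
[1.32, -4.13, -0.77] [0.63, 2.62, 0.3]
```

```bash
python3 -m crank '[{"linear":[-0.2,-1.5,-3.3],"delta_rot":[0,0,0],"fingers":1},{"linear":[-0.2,-1.5,-3.3],"delta_rot":[0,0,0],"fingers":1},{"linear":[-0.2,-1.5,-3.3],"delta_rot":[0,0,0],"fingers":1},{"linear":[-0.2,-1.5,-3.3],"delta_rot":[0,0,0],"fingers":1},{"linear":[-0.2,-1.5,-3.3],"delta_rot":[0,0,0],"fingers":1}]'
python3 -m crank '[{"linear":[-0.2,-1.5,-3.3],"delta_rot":[0,0,0],"fingers":1},{"linear":[-0.2,-1.5,-3.3],"delta_rot":[0,0,0],"fingers":1},{"linear":[-0.2,-1.5,-3.3],"delta_rot":[0,0,0],"fingers":1},{"linear":[-0.2,-1.5,-3.3],"delta_rot":[0,0,0],"fingers":1},{"linear":[-0.2,-1.5,-3.3],"delta_rot":[0,0,0],"fingers":1}]'
python3 -m crank '[{"linear":[-0.3,-3.4,-1.8],"delta_rot":[0,0,0],"fingers":1},{"linear":[-0.3,-3.4,-1.8],"delta_rot":[0,0,0],"fingers":1},{"linear":[-0.3,-3.4,-1.8],"delta_rot":[0,0,0],"fingers":1},{"linear":[-0.3,-3.4,-1.8],"delta_rot":[0,0,0],"fingers":1},{"linear":[-0.3,-3.4,-1.8],"delta_rot":[0,0,0],"fingers":1}]'
python3 -m crank '[{"linear":[-0.3,-3.4,-1.8],"delta_rot":[0,0,0],"fingers":1},{"linear":[-0.3,-3.4,-1.8],"delta_rot":[0,0,0],"fingers":1},{"linear":[-0.3,-3.4,-1.8],"delta_rot":[0,0,0],"fingers":1},{"linear":[-0.3,-3.4,-1.8],"delta_rot":[0,0,0],"fingers":1},{"linear":[0,0,0],"delta_rot":[0,0,0],"fingers":1}]'
python3 - <<'E'
from h import *
print(bot.get_obs()["joint_positions"])
T=tool(40,5.5);plan([363,313,185],T)
E
```

```text
time: 0.6
tool_pos: [299.3, -373.8, 261.5]
tcp_rot: [-1.388, 1.57, 2.074]
contact_force: [-0.9, -0.1, -0.2]
grip_width: 91.9
time: 1.1
tool_pos: [432.2, -250.5, 271.5]
tcp_rot: [-0.815, 1.57, 2.647]
contact_force: [0.1, -1.6, 0.5]
grip_width: 91.9
time: 1.6
tool_pos: [463.1, -60.5, 286.5]
tcp_rot: [-0.468, 1.57, 2.994]
contact_force: [0.9, 0.3, -0.4]
grip_width: 91.7
time: 2.1
tool_pos: [488.8, 93.4, 298.6]
tcp_rot: [-2.029, 1.569, 1.438]
contact_force: [0.3, 0.0, 0.6]
grip_width: 91.7
[3.39151436e-02 2.57140163e-01 1.51294608e+00 1.36641905e-03
 1.37128161e+00 1.27889145e+00]
n 7 tot lin cm [ 11.39 -24.81   4.9 ] rot [12.27 49.75  5.81]
[1.63, -3.54, 0.7] [1.75, 7.11, 0.83]
[1.47, -3.54, 1.0] [1.75, 7.11, 0.83]
[1.28, -3.53, 1.28] [1.75, 7.11, 0.83]
[1.05, -3.5, 1.53] [1.75, 7.11, 0.83]
[0.8, -3.46, 1.75] [1.75, 7.11, 0.83]
[0.52, -3.42, 1.94] [1.75, 7.11, 0.83]
[0.22, -3.36, 2.09] [1.75, 7.11, 0.83]
```

```bash
python3 -m crank '[{"linear":[1.15,-2.48,0.45],"delta_rot":[1.23,4.97,0.58],"fingers":1},{"linear":[1.08,-2.48,0.6],"delta_rot":[1.23,4.97,0.58],"fingers":1},{"linear":[1.0,-2.48,0.75],"delta_rot":[1.23,4.97,0.58],"fingers":1},{"linear":[0.92,-2.48,0.88],"delta_rot":[1.23,4.97,0.58],"fingers":1},{"linear":[0.82,-2.46,1.0],"delta_rot":[1.23,4.97,0.58],"fingers":1}]'
python3 -m crank '[{"linear":[0.7,-2.45,1.12],"delta_rot":[1.23,4.97,0.58],"fingers":1},{"linear":[0.58,-2.43,1.22],"delta_rot":[1.23,4.97,0.58],"fingers":1},{"linear":[0.45,-2.41,1.31],"delta_rot":[1.23,4.97,0.58],"fingers":1},{"linear":[0.3,-2.39,1.4],"delta_rot":[1.23,4.97,0.58],"fingers":1},{"linear":[0.15,-2.36,1.46],"delta_rot":[1.23,4.97,0.58],"fingers":1}]'
python3 - <<'E'
from h import *;import cv2
print(bot.get_obs()["joint_positions"])
T=tool(40,5.5);plan([363,313,185],T)
c=capture("wrist");cv2.imwrite("pics/w1.png",c["image"]);np.savez("w1.npz",**c)
for s in(-164,-119,-85,-44,0):
    X=np.array([467.4,323,97])+(s+85)*np.array([.5736*.9954,.5736*.0958,.819]);print(s,project(c["mtx"],c["pose"],X).round(1))
E
```

```text
time: 2.6
tool_pos: [427.6, 200.4, 240.4]
tcp_rot: [3.082, 1.131, 0.15]
contact_force: [0.1, -0.5, -0.4]
grip_width: 92.0
time: 3.1
tool_pos: [381.6, 267.0, 210.6]
tcp_rot: [3.067, 0.922, 0.027]
contact_force: [0.6, 0.7, -0.3]
grip_width: 91.7
[ 0.67622865  0.12695861  2.14679602 -0.88854143  0.48976352  2.86660468]
n 2 tot lin cm [ 0.99 -4.85  2.58] rot [ 1.39 12.91 -2.24]
[0.5, -2.43, 1.29] [0.7, 6.45, -1.12]
[0.39, -2.4, 1.37] [0.7, 6.45, -1.12]
-164 [201.9 244.9]
-119 [199.1 210.8]
-85 [196.7 181.2]
-44 [193.3 139.8]
0 [189.   86.8]
```

View pics/w1.png

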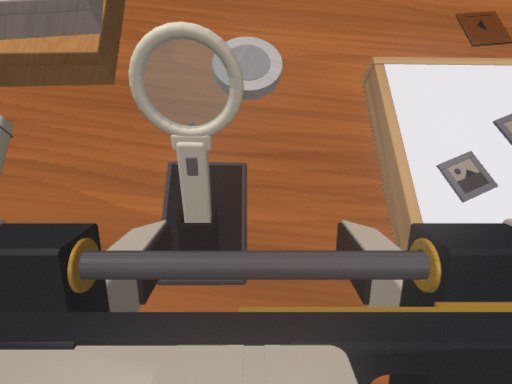

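The wrist view shows the lens at (187,80), the handle from (190,140) to (196,222), where it enters the sleeve, and the grip near (194,178). That matches the prediction to within a few mm. The wrist joints are near their limits, so I'll use a steeper approach of 53° down.

```bash
python3 - <<'E'
from h import *;import cv2
im,K,P=load("w1");im2,K2,P2=load("top0");im3,K3,P3=load("scene0")
x,e=tri(ray(K,P,187,80.5),ray(K2,P2,160.5,187.4),ray(K3,P3,334.5,171.5));print("lens",x.round(1),np.round(e,1))
T=tool(53,5);grip=np.array([468,323.5,98]);g0=grip-T.apply([6,0,0])
pre=g0-T.apply([90,0,0]);print(pre,g0);plan(pre,T,5);plan(g0,T,5,(pre,T))
E
```

```text
lens [518.3 329.8 169.1] [1.2 3.9 3.7]
[410.44560621 318.46464301 174.66900896] [464.40285039 323.18529019 102.79181306]
n 5 tot lin cm [ 4.88 -4.58 -0.75] rot [ 1.26 -0.16 -1.82]
[0.98, -0.92, -0.15] [0.25, -0.03, -0.36]
[0.98, -0.91, -0.15] [0.25, -0.03, -0.36]
[0.99, -0.91, -0.14] [0.25, -0.03, -0.36]
[0.99, -0.9, -0.14] [0.25, -0.03, -0.36]
[1.0, -0.89, -0.14] [0.25, -0.03, -0.36]
n 5 tot lin cm [ 9. -0. -0.] rot [0. 0. 0.]
[1.8, -0.0, -0.0] [0.0, 0.0, 0.0]
[1.8, -0.0, -0.0] [0.0, 0.0, 0.0]
[1.8, -0.0, -0.0] [0.0, 0.0, 0.0]
[1.8, -0.0, -0.0] [0.0, 0.0, 0.0]
[1.8, -0.0, -0.0] [0.0, 0.0, 0.0]
```

```bash
python3 -m crank '[{"linear":[0.98,-0.92,-0.15],"delta_rot":[0.25,0,-0.36],"fingers":1},{"linear":[0.98,-0.92,-0.15],"delta_rot":[0.25,0,-0.36],"fingers":1},{"linear":[0.98,-0.92,-0.15],"delta_rot":[0.25,0,-0.36],"fingers":1},{"linear":[0.98,-0.9,-0.14],"delta_rot":[0.25,0,-0.36],"fingers":1},{"linear":[0.98,-0.9,-0.14],"delta_rot":[0.25,0,-0.36],"fingers":1}]'
python3 - <<'E'
from h import *
print(bot.get_obs()["joint_positions"])
T=tool(53,5);g0=[464.4,323.2,102.8];plan(g0,T,5)
E
```

```text
time: 3.65
tool_pos: [413.4, 316.2, 175.9]
tcp_rot: [3.132, 0.926, 0.085]
contact_force: [-0.4, -0.7, -0.0]
grip_width: 92.0
[ 0.70218019  0.27727843  2.07169382 -0.99606415  0.42744568  3.03020688]
n 5 tot lin cm [ 8.93 -0.26  0.28] rot [ 0.4   0.07 -0.09]
[1.79, -0.05, 0.06] [0.08, 0.01, -0.02]
[1.79, -0.05, 0.06] [0.08, 0.01, -0.02]
[1.79, -0.05, 0.06] [0.08, 0.01, -0.02]
[1.79, -0.05, 0.06] [0.08, 0.01, -0.02]
[1.79, -0.05, 0.06] [0.08, 0.01, -0.02]
```

```bash
python3 - <<'E'
from h import *
T=tool(61,6);grip=np.array([468.5,323.5,98]);g0=grip-T.apply([6,0,0]);pre=g0-T.apply([75,0,0]);print(g0,pre)
plan(pre,T,5)
E
```

```text
[465.60707731 323.19594157 103.24771824] [429.44554362 319.39521123 168.84419628]
n 5 tot lin cm [ 1.54 -0.17 -0.88] rot [-0.44 -7.93 -0.66]
[0.31, -0.03, -0.18] [-0.09, -1.59, -0.13]
[0.3, -0.03, -0.18] [-0.09, -1.59, -0.13]
[0.3, -0.03, -0.19] [-0.09, -1.59, -0.13]
[0.29, -0.03, -0.2] [-0.09, -1.59, -0.13]
[0.29, -0.03, -0.21] [-0.09, -1.59, -0.13]
```

```bash
python3 -m crank '[{"linear":[0.3,-0.03,-0.18],"delta_rot":[-0.09,-1.59,-0.13],"fingers":1},{"linear":[0.3,-0.03,-0.18],"delta_rot":[-0.09,-1.59,-0.13],"fingers":1},{"linear":[0.3,-0.03,-0.19],"delta_rot":[-0.09,-1.59,-0.13],"fingers":1},{"linear":[0.3,-0.03,-0.2],"delta_rot":[-0.09,-1.59,-0.13],"fingers":1},{"linear":[0.3,-0.03,-0.2],"delta_rot":[-0.09,-1.59,-0.13],"fingers":1}]'
python3 - <<'E'
from h import *;import cv2
print(bot.get_obs()["joint_positions"])
plan([465.6,323.2,103.2],tool(61,6),5)
c=capture("wrist");cv2.imwrite("pics/w2.png",c["image"]);np.savez("w2.npz",**c)
for s in(-119,-85,-44,0):
    X=np.array([468.5,323.5,98])+(s+85)*np.array([.5736*.9954,.5736*.0958,.819]);print(s,project(c["mtx"],c["pose"],X).round(1))
E
```

```text
time: 4.15
tool_pos: [429.5, 319.3, 169.2]
tcp_rot: [-3.141, 1.066, 0.106]
contact_force: [-0.4, -0.6, -0.1]
grip_width: 91.5
[ 0.62908351  0.30483432  1.96595327 -0.54484381  0.48568385  2.53116884]
n 5 tot lin cm [ 7.53 -0.    0.02] rot [0.01 0.05 0.03]
[1.51, -0.0, 0.0] [0.0, 0.01, 0.01]
[1.51, -0.0, 0.0] [0.0, 0.01, 0.01]
[1.51, -0.0, 0.0] [0.0, 0.01, 0.01]
[1.51, -0.0, 0.0] [0.0, 0.01, 0.01]
[1.51, -0.0, 0.0] [0.0, 0.01, 0.01]
-119 [254.4 237.7]
-85 [254.7 207.3]
-44 [255.1 161.4]
0 [255.7  95.8]
```

View pics/w2.png

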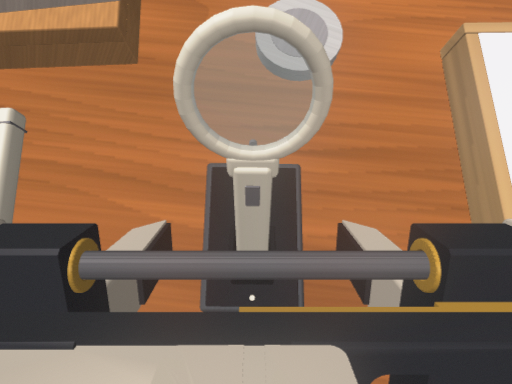

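The handle is centred between the fingers and aligned with the tool: handle axis at x≈253, lens at (253,87). I'll go straight in and close.

```bash
python3 -m crank '[{"linear":[1.5,0,0],"delta_rot":[0,0,0],"fingers":1},{"linear":[1.5,0,0],"delta_rot":[0,0,0],"fingers":1},{"linear":[1.5,0,0],"delta_rot":[0,0,0],"fingers":1},{"linear":[1.5,0,0],"delta_rot":[0,0,0],"fingers":1},{"linear":[1.5,0,0],"delta_rot":[0,0,0],"fingers":1}]'
python3 -m crank '[{"linear":[0,0,0],"delta_rot":[0,0,0],"fingers":0.6},{"linear":[0,0,0],"delta_rot":[0,0,0],"fingers":0.4},{"linear":[0,0,0],"delta_rot":[0,0,0],"fingers":0.3},{"linear":[0,0,0],"delta_rot":[0,0,0],"fingers":0.1},{"linear":[0,0,0],"delta_rot":[0,0,0],"fingers":0}]'
python3 -m crank '[{"linear":[0,0,0],"delta_rot":[0,0,0],"fingers":0},{"linear":[0,0,0],"delta_rot":[0,0,0],"fingers":0},{"linear":[0,0,0],"delta_rot":[0,0,0],"fingers":0},{"linear":[0,0,0],"delta_rot":[0,0,0],"fingers":0},{"linear":[0,0,0],"delta_rot":[0,0,0],"fingers":0}]'
python3 - <<'E'
from h import *
o=bot.get_obs();print(o["joint_positions"])
r=R.from_euler("xyz",o["tcp_rot"]);u=np.array([.5736*.9954,.5736*.0958,.819]);print("slide out dir in tool",r.inv().apply(u).round(3))
E
```

```text
time: 4.7
tool_pos: [465.6, 323.2, 103.1]
tcp_rot: [-3.141, 1.064, 0.106]
contact_force: [0.2, -0.3, 0.1]
grip_width: 92.0
time: 5.2
tool_pos: [465.2, 323.7, 104.4]
tcp_rot: [-3.14, 1.063, 0.107]
contact_force: [-0.7, -0.3, 0.3]
grip_width: 56.5
time: 5.7
tool_pos: [465.2, 323.6, 103.8]
tcp_rot: [-3.14, 1.064, 0.106]
contact_force: [-0.6, 0.4, -0.1]
grip_width: 25.6
[ 0.58960595  0.46141528  1.96036545 -0.72781145  0.34604796  2.69989441]
slide out dir in tool [-0.438  0.005 -0.899]
```

```bash
python3 -m crank '[{"linear":[-0.44,0,-0.9],"delta_rot":[0,0,0],"fingers":0},{"linear":[-0.44,0,-0.9],"delta_rot":[0,0,0],"fingers":0},{"linear":[-0.44,0,-0.9],"delta_rot":[0,0,0],"fingers":0},{"linear":[-0.44,0,-0.9],"delta_rot":[0,0,0],"fingers":0},{"linear":[-0.44,0,-0.9],"delta_rot":[0,0,0],"fingers":0}]'
python3 -c "
from h import *
o=bot.get_obs();print(o['joint_positions'],o['moment'])"
```

```text
time: 6.2
tool_pos: [493.6, 326.3, 144.7]
tcp_rot: [3.141, 1.065, 0.105]
contact_force: [1.3, -0.8, -2.2]
grip_width: 25.7
[ 0.56048586  0.42224813  1.86170173 -0.51440451  0.44814992  2.44684642] [ 0.01281706  0.39688265 -0.0095768 ]
```

```bash
python3 -m crank '[{"linear":[-0.44,0,-0.9],"delta_rot":[0,0,0],"fingers":0},{"linear":[-0.44,0,-0.9],"delta_rot":[0,0,0],"fingers":0},{"linear":[-0.44,0,-0.9],"delta_rot":[0,0,0],"fingers":0},{"linear":[-0.44,0,-0.9],"delta_rot":[0,0,0],"fingers":0},{"linear":[-0.44,0,-0.9],"delta_rot":[0,0,0],"fingers":0}]'
python3 -m crank '[{"linear":[-1.5,0,-0.3],"delta_rot":[0,0,0],"fingers":0},{"linear":[-1.5,0,-0.3],"delta_rot":[0,0,0],"fingers":0},{"linear":[-1.5,0,0],"delta_rot":[0,0,0],"fingers":0},{"linear":[-1.5,0,0.3],"delta_rot":[0,0,0],"fingers":0},{"linear":[-1,0,0],"delta_rot":[0,0,0],"fingers":0}]'
python3 - <<'E'
from h import *;import cv2
o=bot.get_obs();print(o["joint_positions"],o["moment"])
r=R.from_euler("xyz",o["tcp_rot"])
c=capture("wrist");cv2.imwrite("pics/w3.png",c["image"]);np.savez("w3.npz",**c)
E
```

```text
time: 6.7
tool_pos: [522.4, 329.3, 186.0]
tcp_rot: [-3.142, 1.065, 0.105]
contact_force: [-0.3, 0.0, -1.3]
grip_width: 25.8
time: 7.2
tool_pos: [490.1, 326.1, 249.6]
tcp_rot: [-3.141, 1.064, 0.106]
contact_force: [0.9, 0.1, -0.6]
grip_width: 25.7
[ 0.56413842  0.27525622  1.73700712 -0.34110182  0.69637278  2.24461236] [-0.00655218  0.39847891 -0.01115103]
```

View pics/w3.png

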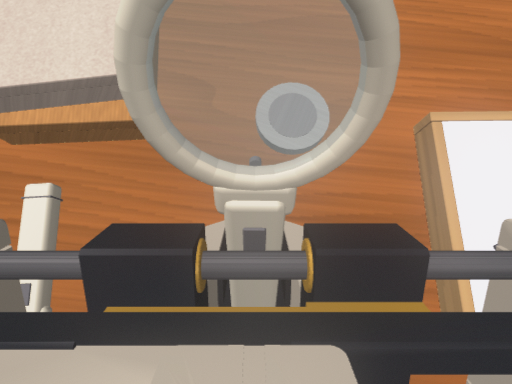

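The wrist view shows the magnifier held symmetrically by the handle, clear of the cradle, with its lens around (257,55). Next I compute the level pose over the slide.

```bash
python3 - <<'E'
from h import *;import cv2
im,K,P=load("w3");o=bot.get_obs();r=R.from_euler("xyz",o["tcp_rot"]);p=o["tool_pos"]
lt=tool(61,6).inv().apply(np.array([518.3,329.8,169.1])-[465.2,323.6,103.8]);print("lens in tool",lt.round(1),"pred px",project(K,P,p+r.apply(lt)).round(1))
xm=np.array([-.438,0,-.899]);ym=np.array([0,1,0])
for s in(-1,1):print("rim side",project(K,P,p+r.apply(lt+s*39*ym)).round(1))
for s in(-38.5,38.5):print("rim inner ends",project(K,P,p+r.apply(lt+s*xm)).round(1))
psi=-7;T=tool(116,psi);tgt=np.array([595,-73.1,134]);tcp=tgt-T.apply(lt);print("final tcp",tcp)
hi=tcp+[0,0,110];plan(hi,T,15)
E
```

```text
lens in tool [-31.2  -0.6 -78.4] pred px [252.8  75.1]
rim side [124.9  75.1]
rim side [380.6  75.1]
rim inner ends [253.  174.7]
rim inner ends [252.4 -98.5]
final tcp [511.39982716 -63.45538669 140.33502445]
n 15 tot lin cm [-0.97 39.    1.76] rot [ 13.57 -54.9    0.46]
[-0.06, 2.6, 0.12] [0.9, -3.66, 0.03]
[-0.06, 2.6, 0.08] [0.9, -3.66, 0.03]
[-0.05, 2.6, 0.04] [0.9, -3.66, 0.03]
[-0.05, 2.6, 0.0] [0.9, -3.66, 0.03]
[-0.05, 2.6, -0.03] [0.9, -3.66, 0.03]
[-0.05, 2.6, -0.07] [0.9, -3.66, 0.03]
[-0.05, 2.6, -0.11] [0.9, -3.66, 0.03]
[-0.06, 2.6, -0.15] [0.9, -3.66, 0.03]
[-0.07, 2.6, -0.18] [0.9, -3.66, 0.03]
[-0.08, 2.59, -0.22] [0.9, -3.66, 0.03]
[-0.1, 2.59, -0.25] [0.9, -3.66, 0.03]
[-0.11, 2.58, -0.29] [0.9, -3.66, 0.03]
[-0.13, 2.58, -0.32] [0.9, -3.66, 0.03]
[-0.15, 2.57, -0.35] [0.9, -3.66, 0.03]
[-0.17, 2.57, -0.38] [0.9, -3.66, 0.03]
```

```bash
python3 -m crank '[{"linear":[-0.06,2.6,0.12],"delta_rot":[0.9,-3.66,0],"fingers":0},{"linear":[-0.06,2.6,0.08],"delta_rot":[0.9,-3.66,0],"fingers":0},{"linear":[-0.05,2.6,0.04],"delta_rot":[0.9,-3.66,0],"fingers":0},{"linear":[-0.05,2.6,0],"delta_rot":[0.9,-3.66,0],"fingers":0},{"linear":[-0.05,2.6,-0.03],"delta_rot":[0.9,-3.66,0],"fingers":0}]'
python3 -m crank '[{"linear":[-0.05,2.6,-0.07],"delta_rot":[0.9,-3.66,0],"fingers":0},{"linear":[-0.05,2.6,-0.11],"delta_rot":[0.9,-3.66,0],"fingers":0},{"linear":[-0.06,2.6,-0.15],"delta_rot":[0.9,-3.66,0],"fingers":0},{"linear":[-0.07,2.6,-0.18],"delta_rot":[0.9,-3.66,0],"fingers":0},{"linear":[-0.08,2.6,-0.22],"delta_rot":[0.9,-3.66,0],"fingers":0}]'
python3 -m crank '[{"linear":[-0.1,2.6,-0.25],"delta_rot":[0.9,-3.66,0],"fingers":0},{"linear":[-0.11,2.6,-0.29],"delta_rot":[0.9,-3.66,0],"fingers":0},{"linear":[-0.13,2.6,-0.32],"delta_rot":[0.9,-3.66,0],"fingers":0},{"linear":[-0.15,2.6,-0.35],"delta_rot":[0.9,-3.66,0],"fingers":0},{"linear":[-0.17,2.6,-0.38],"delta_rot":[0.9,-3.66,0],"fingers":0}]'
python3 - <<'E'
from h import *
print(bot.get_obs()["joint_positions"])
T=tool(116,-7);plan([511.4,-63.5,190],T,5)
E
```

```text
time: 7.75
tool_pos: [497.9, 195.4, 248.5]
tcp_rot: [-2.992, 1.385, 0.178]
contact_force: [-0.1, -0.8, -1.2]
grip_width: 25.7
time: 8.25
tool_pos: [505.3, 65.1, 247.8]
tcp_rot: [-0.208, 1.43, 2.888]
contact_force: [-0.8, -0.4, -2.7]
grip_width: 25.5
time: 8.75
tool_pos: [512.5, -65.9, 246.8]
tcp_rot: [-0.013, 1.112, 3.008]
contact_force: [1.0, -0.4, -1.8]
grip_width: 25.9
[-0.24749623  0.59383835  1.20973375 -0.05150456  1.79360523  1.44426248]
n 5 tot lin cm [ 5.16 -0.19 -2.39] rot [0.15 0.26 0.3 ]
[1.03, -0.04, -0.48] [0.03, 0.05, 0.06]
[1.03, -0.04, -0.48] [0.03, 0.05, 0.06]
[1.03, -0.04, -0.48] [0.03, 0.05, 0.06]
[1.03, -0.04, -0.48] [0.03, 0.05, 0.06]
[1.03, -0.04, -0.47] [0.03, 0.05, 0.06]
```

```bash
python3 -m crank '[{"linear":[1.03,-0.04,-0.48],"delta_rot":[0,0,0],"fingers":0},{"linear":[1.03,-0.04,-0.48],"delta_rot":[0,0,0],"fingers":0},{"linear":[1.03,-0.04,-0.48],"delta_rot":[0,0,0],"fingers":0},{"linear":[1.03,-0.04,-0.48],"delta_rot":[0,0,0],"fingers":0},{"linear":[1.03,-0.04,-0.48],"delta_rot":[0,0,0],"fingers":0}]'
python3 - <<'E'
from h import *;import cv2
L=[]
for n in("scene","top"):
    c=capture(n);np.savez(n+"2.npz",**c);im=c["image"]
    u,v=project(c["mtx"],c["pose"],[590,-73,180]).astype(int);u0,v0=u-50,v-50
    print(n,u0,v0);L.append(cv2.resize(im[v0:v0+100,u0:u0+100],(400,400),interpolation=cv2.INTER_CUBIC))
cv2.imwrite("pics/c2.png",np.hstack(L))
c=capture("wrist");np.savez("w4.npz",**c);cv2.imwrite("pics/w4.png",c["image"])
E
```

```text
time: 9.25
tool_pos: [511.2, -61.5, 189.5]
tcp_rot: [-0.014, 1.115, 3.009]
contact_force: [0.2, 0.3, -1.2]
grip_width: 25.5
scene 172 147
top 248 111
```

View pics/c2.png

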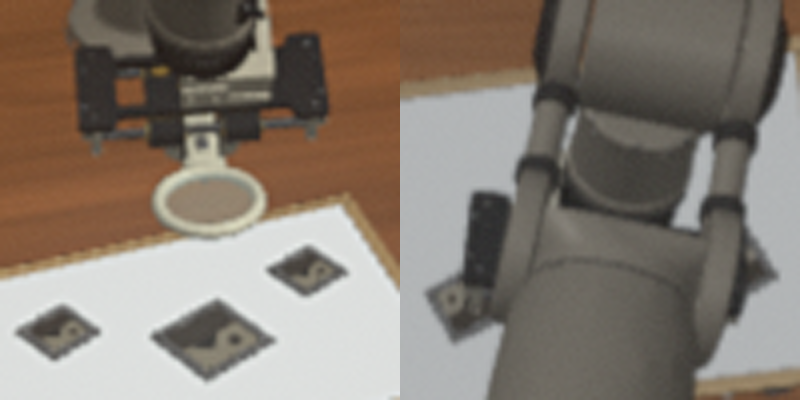

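View pics/w4.png

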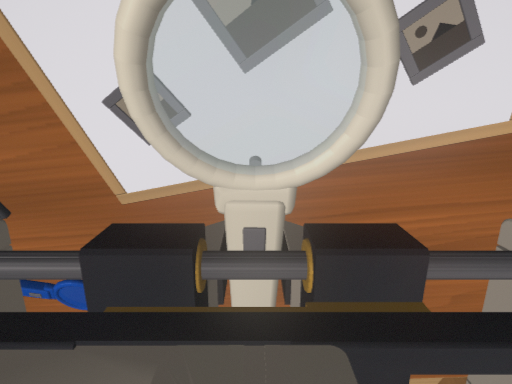

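```bash
python3 - <<'E'
from h import *;import cv2
from scipy.spatial import ConvexHull
o=bot.get_obs();r=R.from_euler("xyz",o["tcp_rot"]);p=o["tool_pos"];lt=np.array([-31.2,-.6,-78.4])
im,Kw,Pw=load("w4");ims,Ks,Ps=load("scene2")
# measured outer rim in scene: cream vs surroundings
hsv=cv2.cvtColor(ims,cv2.COLOR_BGR2HSV)[180:212,200:250];cv2.imwrite("pics/x.png",hsv)
x,e=tri(ray(Ks,Ps,224.5,197.3),ray(Kw,Pw,256,57));print("tri lens",x.round(1),np.round(e,1),"FK lens",(p+r.apply(lt)).round(1))
a=np.linspace(0,2*np.pi,180)
for tilt in(-8,-4,0,4,8):
  for ext in(0,6):
    q=r*R.from_euler("y",tilt,degrees=True)   # tilt about tool y at grip
    xm=q.apply([-.438,0,-.899]);ym=r.apply([0,1,0]);zm=np.cross(xm,ym)
    zm=zm if zm[2]>0 else -zm
    grip=p+r.apply(lt-85*np.array([-.438,0,-.899]));c=grip+(85+ext)*xm
    C=[c+44*(np.cos(t)*xm+np.sin(t)*ym)+s*zm*5.5 for t in a for s in(-.6,.6)]
    pw=np.array([project(Kw,Pw,X) for X in C]);ps=np.array([project(Ks,Ps,X) for X in C])
    print(tilt,ext,"elev",np.degrees(np.arcsin(xm[2])).round(1),"w",pw[:,0].min().round(),pw[:,0].max().round(),pw[:,1].max().round(),"s",ps.min(0).round(1),ps.max(0).round(1),c.round(1))
E
```

```text
tri lens [603.8 -71.3 188.7] [1.5 1.5] FK lens [594.6 -71.3 182.9]
-8 0 elev -8.3 w 117.0 392.0 185.0 s [209.1 189.5] [237.8 211.1] [593.7 -71.1 171.1]
-8 6 elev -8.3 w 112.0 397.0 173.0 s [209.3 190.8] [238.  212.5] [599.6 -71.8 170.2]
-4 0 elev -4.3 w 109.0 400.0 190.0 s [209.1 188.7] [237.8 209. ] [594.4 -71.2 177. ]
-4 6 elev -4.3 w 103.0 407.0 178.0 s [209.2 189.9] [238.  210.3] [600.3 -71.9 176.5]
0 0 elev -0.3 w 100.0 409.0 195.0 s [209. 188.] [237.8 206.7] [594.6 -71.3 182.9]
0 6 elev -0.3 w 92.0 417.0 183.0 s [209.1 189. ] [238. 208.] [600.6 -72.  182.9]
4 0 elev 3.7 w 90.0 419.0 200.0 s [208.9 187.1] [237.8 204.3] [594.4 -71.3 188.9]
4 6 elev 3.7 w 80.0 429.0 189.0 s [209.  188.1] [238.  205.4] [600.4 -72.  189.2]
8 0 elev 7.7 w 79.0 430.0 207.0 s [208.8 186.3] [237.8 201.8] [593.8 -71.3 194.8]
8 6 elev 7.7 w 67.0 443.0 196.0 s [208.9 187.2] [238.  202.8] [599.7 -72.  195.6]
```

```bash
python3 - <<'E'
from h import *;import cv2
a=np.linspace(0,2*np.pi,180)
def ext(K,P,c,xm,ym):
    zm=np.cross(xm,ym);q=np.array([project(K,P,c+44*(np.cos(t)*xm+np.sin(t)*ym)) for t in a]);return q.min(0).round(1),q.max(0).round(1)
im,K,P=load("w2");y=np.radians(5.5);xm=np.array([.5736*np.cos(y),.5736*np.sin(y),.819]);ym=np.array([-np.sin(y),np.cos(y),0])
for c in([518.3,329.8,169.1],[518,329,166],[521,329,166],[521,329,169]):print("w2",c,ext(K,P,np.array(c),xm,ym),"obs 174..333, 10..163")
# refined silhouettes: cream rim masks, ellipse fits
for n,roi in(("w2",(160,0,345,166)),("w4",(90,0,420,195)),("scene2",(200,180,250,212))):
    im=load(n)[0];x0,y0,x1,y1=roi;s=im[y0:y1,x0:x1];h=cv2.cvtColor(s,cv2.COLOR_BGR2HSV);print(n,"hsv rim sample",h[h.shape[0]//2,:,:][::max(1,h.shape[1]//12)].tolist())
E
```

```text
w2 [518.3, 329.8, 169.1] (array([171.1,  -2.4]), array([335. , 158.5])) obs 174..333, 10..163
w2 [518, 329, 166] (array([174. ,   4.1]), array([335. , 160.7])) obs 174..333, 10..163
w2 [521, 329, 166] (array([174.9,  -1.3]), array([335.2, 156.4])) obs 174..333, 10..163
w2 [521, 329, 169] (array([173.5,  -6.9]), array([336.7, 154.7])) obs 174..333, 10..163
w2 hsv rim sample [[12, 170, 170], [18, 38, 190], [18, 37, 150], [14, 81, 152], [13, 81, 155], [13, 81, 157], [12, 82, 159], [13, 86, 164], [13, 84, 164], [13, 84, 164], [13, 87, 167], [18, 38, 169], [12, 160, 185]]
w4 hsv rim sample [[135, 5, 221], [150, 8, 97], [19, 34, 164], [107, 13, 141], [110, 11, 207], [107, 9, 206], [109, 10, 206], [109, 10, 207], [107, 9, 206], [107, 9, 206], [33, 12, 185], [20, 32, 161], [135, 5, 219]]
scene2 hsv rim sample [[12, 140, 142], [12, 139, 139], [11, 141, 134], [28, 31, 198], [16, 66, 147], [15, 62, 149], [17, 63, 146], [18, 60, 145], [15, 60, 148], [27, 32, 185], [11, 135, 127], [12, 134, 126], [12, 136, 124]]
```

```bash
python3 - <<'E'
from h import *
a=np.linspace(0,2*np.pi,180)
def ext(K,P,c,xm,ym):
    q=np.array([project(K,P,c+44*(np.cos(t)*xm+np.sin(t)*ym)) for t in a]);return q.min(0).round(1),q.max(0).round(1)
im,K,P=load("w2");y=np.radians(5.5);xm=np.array([.5736*np.cos(y),.5736*np.sin(y),.819]);ym=np.array([-np.sin(y),np.cos(y),0])
o=bot.get_obs();r=R.from_euler("xyz",o["tcp_rot"]);p=o["tool_pos"]
_,Kw,Pw=load("w4");_,Ks,Ps=load("scene2")
for c in([516,328.5,163.5],[515,328.5,163],[517,328.5,163]):
    print("w2",c,ext(K,P,np.array(c),xm,ym))
    lt=tool(61,6).inv().apply(np.array(c)-[465.2,323.6,103.8]);C=p+r.apply(lt);print(" lt",lt.round(1),C.round(1))
    for t in(-6,-3,0,3):
        q=r*R.from_euler("y",t,degrees=True);X=q.apply([-.438,0,-.899]);Y=r.apply([0,1,0]);Cc=C+85*(X-r.apply([-.438,0,-.899]))
        print(t,"w4",ext(Kw,Pw,Cc,X,Y),"scene",ext(Ks,Ps,Cc,X,Y))
print("obs w4 114..398 bottom 188; scene 210..239,188.3..206.3")
E
```

```text
w2 [516, 328.5, 163.5] (array([175.5,  12.1]), array([334.6, 164.9]))
 lt [-27.5   0.4 -73.6] [588.5 -71.6 181.7]
-6 w4 (array([126.9, -80.5]), array([388.6, 192. ])) scene (array([208.7, 189.1]), array([237.2, 208.4]))
-3 w4 (array([121.6, -83.7]), array([394.3, 195. ])) scene (array([208.6, 188.6]), array([237.2, 206.8]))
0 w4 (array([116. , -85.3]), array([400.4, 198.4])) scene (array([208.6, 188.1]), array([237.2, 205. ]))
3 w4 (array([109.9, -85. ]), array([406.8, 202. ])) scene (array([208.5, 187.5]), array([237.2, 203.2]))
w2 [515, 328.5, 163] (array([175.4,  14.8]), array([334.3, 166.6]))
 lt [-27.5   0.3 -72.5] [587.6 -71.4 182.2]
-6 w4 (array([126.9, -75.6]), array([387.9, 194.5])) scene (array([208.7, 188.8]), array([237.2, 208.1]))
-3 w4 (array([121.6, -78.4]), array([393.6, 197.6])) scene (array([208.7, 188.3]), array([237.2, 206.4]))
0 w4 (array([116. , -79.7]), array([399.6, 200.9])) scene (array([208.6, 187.8]), array([237.2, 204.7]))
3 w4 (array([110. , -78.8]), array([406. , 204.6])) scene (array([208.5, 187.2]), array([237.2, 202.8]))
w2 [517, 328.5, 163] (array([176. ,  11.2]), array([334.5, 163.8]))
 lt [-26.6   0.5 -74.2] [588.7 -71.7 180.6]
-6 w4 (array([128.2, -81.3]), array([387.9, 190. ])) scene (array([208.7, 189.5]), array([237.2, 208.7]))
-3 w4 (array([123. , -84.5]), array([393.6, 193. ])) scene (array([208.6, 188.9]), array([237.2, 207.1]))
0 w4 (array([117.4, -86.2]), array([399.5, 196.3])) scene (array([208.6, 188.4]), array([237.2, 205.3]))
3 w4 (array([111.5, -85.9]), array([405.9, 199.9])) scene (array([208.5, 187.8]), array([237.2, 203.5]))
obs w4 114..398 bottom 188; scene 210..239,188.3..206.3
```

```bash
python3 - <<'E'
from h import *;import cv2
im,K,P=load("scene2");g=cv2.cvtColor(im,cv2.COLOR_BGR2GRAY);m=((g<150)*255).astype(np.uint8);m[:216]=0;m[246:]=0;m[:,:205]=0;m[:,245:]=0
k=max(cv2.findContours(m,0,2)[0],key=cv2.contourArea);u=cv2.minAreaRect(k)[0];M=cv2.moments(k);c=(M["m10"]/M["m00"],M["m01"]/M["m00"]);print(u,c,onz(K,P,*c,49).round(1))
print("lens scene at z182",onz(K,P,224.5,197.5,182).round(1))
r=R.from_euler("xyz",bot.get_obs()["tcp_rot"]);print((r.inv().apply([2,-3,-50])/50).round(2))
E
```

```text
(224.72479248046875, 231.41744995117188) (224.61262798634812, 231.48748577929464) [600.  -71.4  49. ]
lens scene at z182 [596.2 -68.3 182. ]
[ 0.88  0.06 -0.48]
```

```bash
python3 -m crank '[{"linear":[0.88,0.06,-0.49],"delta_rot":[0,0,0],"fingers":0},{"linear":[0.88,0.06,-0.49],"delta_rot":[0,0,0],"fingers":0},{"linear":[0.88,0.06,-0.49],"delta_rot":[0,0,0],"fingers":0},{"linear":[0.88,0.06,-0.49],"delta_rot":[0,0,0],"fingers":0},{"linear":[0.88,0.06,-0.49],"delta_rot":[0,0,0],"fingers":0}]'
python3 -m crank '[{"linear":[0,0,0],"delta_rot":[0,0,0],"fingers":0},{"linear":[0,0,0],"delta_rot":[0,0,0],"fingers":0},{"linear":[0,0,0],"delta_rot":[0,0,0],"fingers":0},{"linear":[0,0,0],"delta_rot":[0,0,0],"fingers":0},{"linear":[0,0,0],"delta_rot":[0,0,0],"fingers":0}]'
python3 - <<'E'
from h import *;import cv2
c=capture("scene");np.savez("scene3.npz",**c);a=c["image"][165:265,170:290];w=capture("wrist");b=w["image"]
o=bot.get_obs();r=R.from_euler("xyz",o["tcp_rot"]);C=o["tool_pos"]+r.apply([-29,0,-76]);print("lens est",C.round(1),"scene px",project(c["mtx"],c["pose"],C),"slide px wrist",project(w["mtx"],w["pose"],[595,-73,49]))
cv2.imwrite("pics/f.png",np.hstack([cv2.resize(a,(460,384),interpolation=cv2.INTER_CUBIC),cv2.resize(b,(340,384))]))
E
```

```text
time: 9.9
tool_pos: [513.6, -65.4, 138.8]
tcp_rot: [-0.014, 1.114, 3.007]
contact_force: [0.1, 0.0, -1.2]
grip_width: 26.1
time: 10.4
tool_pos: [513.8, -65.3, 140.2]
tcp_rot: [-0.014, 1.115, 3.008]
contact_force: [0.1, -0.0, -1.0]
grip_width: 26.1
lens est [594.2 -75.1 132.7] scene px [222.55620832 210.15624275] slide px wrist [251.9450763   23.53175049]
```

View pics/f.png

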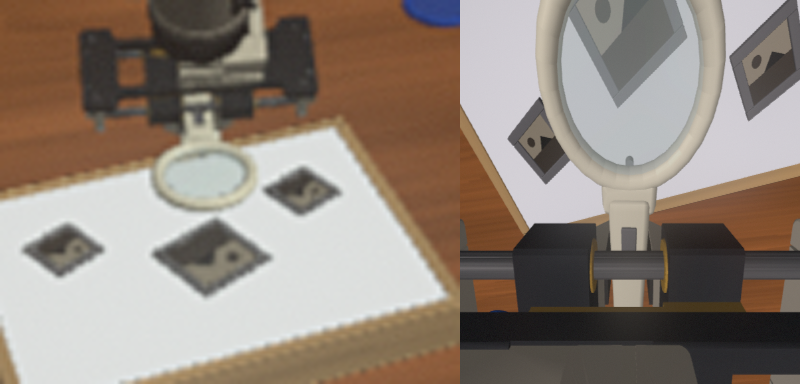

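The scene view shows the lens at (223.5,210.6), within 1 px of the predicted (222.6,210.2), level above the undisturbed slide. Handing in.

```bash
python3 -c "
from plant import bot,workorder
print(bot.get_obs()['dq'].round(4));print(workorder.close_job())"
```

```text
[ 0.0008  0.002   0.0023 -0.0021 -0.0001 -0.0003]
the job is handed in; nothing more can be done
None
```

I gripped the white magnifier by its handle and drew it about 10 cm along the slope out of the cradle. I then levelled it and handed the job in at about 10.5 s, still holding it over the large slide. No verdict was reported.

**Position:** the lens centre is at about (595, -73, 133) mm, and the slide centre at about (595 to 600, -72). That puts the lens within about 5 mm sideways and roughly 88 mm above the light box top.

**Level:** the tilt is about 0 ± 3°, judged from the tool angle and the rim's shape in the scene view.

**Hold:** finger opening was 26 mm, the handle's width, and the arm was still. I saw no sign of slipping in the grip. The slides looked undisturbed in the last scene view, but I did not re-measure them, the can or the blower.

**Disagreements:**
- My first lens estimate put the magnifier about 5 mm off in depth compared with the wrist view. I corrected for that before lowering it.
- The top and scene cameras disagree by about 5 mm on where the slide lies.
- The arm blocked the top view at the end, so the final check used only the scene and wrist views.

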